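Raise the ratchet plant stand three clicks and load it

ROBOT

A 6-joint arm with a two-finger parallel gripper is mounted at the origin on the work surface. World frame = base frame: x ahead of the robot, y to its left, z up, the work surface at z = 0. Lengths are in m, angles in rad, forces in N, time in s.
With the tool pointing down it reaches from about 0.35 to 0.85 m from the base axis. Payload 8.1 kg.
Tool frame: the origin (TCP) lies midway between the tips of the shut fingers; the grasp point (between the pads) lies 19 mm behind it; z points along the fingers, y is the line along which they close (so a half turn about z gives the same grasp; the last joint's range is limited). The gripper opens to 93 mm and grips with 3 to 60 N. Pads are 15 mm wide; open, the fingers measure 128 mm over their backs; the gripper's body (75 mm by 188 mm) begins 65 mm behind the grasp point.
Start: joints at [-1.187, 0.13, 1.488, -0, 1.523, -0.085], TCP at [0.271, -0.535, 0.219] pointing down, gripper open.
Joint ranges: [-2.96, 2.96], [-0.89, 2.26], [0.02, 2.5], [-1.34, 4.48], [0, 2.73], [-2.66, 2.66]. Speed limits (rad/s): [2.39, 2.39, 2.79, 3.14, 3.14, 3.14].

INTERFACE

Orientations are given as a unit quaternion [w, x, y, z].
In Python, from bench import robot, eyes, job gives the robot as it stands.
- The arm moves only by the tool apply_moves, never from a script. Its argument "motion" is a list of rows, each an object of numbers: "wx", "wy", "wz": the turn, a rotation vector about the tool's x, y, z in rad; "tx", "ty", "tz": the shift along the tool's x, y, z in mm; "grip": the finger opening in mm, from 0 to 93. In form: [{"wx": .., "wy": .., "wz": .., "tx": .., "ty": .., "tz": .., "grip": ..}, ...]. A call has 1 to 8 rows; each row shifts and turns the commanded pose from where the row before left it, along the tool's axes as they then stand; what a row does not reach is not made up. A row lasts 1/8 s, in which the tool goes at most 62.5 mm and 10.7 degrees, less where a joint would pass 70% of its speed; a pose out of reach is approached as far as the arm can. A call with a gripper value outside its range is refused whole. The fingers move at their own pace and stop on an object; "force" is the grip in N (left out, the last holds). Time passes only in rows, so rows that do not move let the fingers close. It gives the time, the measured TCP pose, the force, the opening and the grip force at its end, in the units of the state.
- robot.state(): the state, without advancing time (a new reading comes with each control period).
- eyes.grab_frame(name): name is "scene" or "side" or "wrist"; returns a dict with "frame" (480x640x3 uint8, red, green, blue), "z_map" (480x640 float32, m along the optical axis (not along the pixel's ray), 0 where there is no reading), "intrinsics" (3x3 intrinsics, pixels), "extrinsics" (4x4, takes a point from world to camera coordinates). Camera axes: x right, y up, looking along -z (the intrinsics and any distortion apply to the point x, -y, -z); pixel columns grow to the right and rows downward; lengths in m; the calibration is good to about 2 mm. A picture is of the moment at which its call begins.
- job.finish_job(): hands the job in; it is judged then, once.
The state is a dict: "time_s": time; "joint_positions": joint angles; "joint_vel": joint speeds; "tau": joint torques, N m; "eef_pos": TCP position; "tool_rot": TCP orientation; "contact_force": force on the tool from outside, world axes, zero at the start; "ft_torque": the same for the moment, N m; "grip_width": finger opening in m; "gripper_force": force on a finger pad.
Only numpy, scipy, OpenCV 4.12 (cv2) and the standard library are available. Lean on these libraries where they do the work, as an engineer would, in place of code of your own. Each camera call takes 0.05 s, during which the arm holds its last target. There are 200 camera calls.

TASK

The column of the ratchet plant stand has been left between notches: raise it by its crossbar until the pawl has clicked exactly three times, then ease it back down, without forcing it, until it sits fully down on the pawl. Then stand the small terracotta pot upright in the middle of the stand's plate. Leave the seed tray, pliers and hand rake where they are.

Things in the scene. Friction and masses are not known exactly. Their poses are not given: they have to be found in the camera images.
- stand: grey steel ratchet stand fixed to the bench: base plate 120 x 120 x 6 mm, square housing 44 mm wide, its mouth (50 mm dark collar) 140 mm high. Origin: centre of the underside; z up along the column's axis; x points from the column to the plate, y to the pawl. Pushed down after a click, the column slides (a push of 0 to 3 N) until it sits solidly on the pawl; a click too many is final.
- latch: dark 26 mm guide block on the housing's +y side, rigid with the stand (same origin). It holds the spring pawl: a steel plunger, its black 20 mm end knob out to 74 mm from the column's axis, 127 mm high. The pawl gives way as a notch ring of the rising column passes and snaps in beneath it (a click), then bars the way down. It must not carry over 40 N.
- column (a joint): height (m, 0 to 0.13) of the sliding column over its lowest notch. Its 8 notch rings are hidden, unevenly 13 to 23 mm apart. Guide friction holds it where it is left; it starts anywhere, mostly between two notches. Lifting takes 6 to 10 N, 4 to 9 N more while a ring pushes the pawl aside (10 mm), then drops by 4 to 15 N at the click; 3 mm or more of free travel follow. Clicks from now on count.
- crossbar (a point): centre of the dark steel crossbar on top of the column, to lift by: 70 mm long along the stand's y, 14 mm wide along the stand's x, 14 mm high. Rises with the column. The plate's level is 32 mm below it, the housing's mouth 50 mm or more below.
- plate (a point): centre of the upper face of the square steel plate, 90 x 90 x 5 mm, carried by an arm 95 mm from the column's axis along the stand's x, 32 mm below the crossbar's centre; it rises with the column. Axes as the stand's.
- pot: small empty terracotta flower pot standing on the bench, open at the top, 60 mm high, largest outer diameter about 58 mm at the rim, narrower at the foot, about 0.1 to 0.2 kg. Origin: centre of its underside, z up. Can be taken from above across the outside near the rim.
- seed_tray: bystander: black plastic seed tray 100 x 150 x 40 mm with a steel spring clip on its rim; origin centre of the underside.
- pliers: bystander: combination pliers about 170 mm long, lying; origin at the pivot on the bench.
- rake: bystander: hand rake about 220 mm long with red handle, lying; origin on the bench near the handle's end at the steel neck.
Things that resemble listed ones, but are neither listed nor needed, are in the scene too. There is more than one size of the stand; the job needs the larger.

How it is judged:
On the way:
1. the column sits on the third notch above its start and at rest, the pot not yet on the plate (((value of joint column between 0.0645 and 0.0675 m and distance of crossbar from where it was at the start of the episode between 0.0435 and 0.0665 m) or (value of joint column between 0.0775 and 0.0805 m and distance of crossbar from where it was at the start of the episode between 0.0355 and 0.0575 m) or (value of joint column between 0.0915 and 0.0945 m and distance of crossbar from where it was at the start of the episode between 0.0265 and 0.0505 m) or (value of joint column between 0.1045 and 0.1075 m and distance of crossbar from where it was at the start of the episode between 0.0265 and 0.0405 m)) and velocity of joint column between -0.01 and 0.01 m/s and horizontal distance between pot and plate above 0.05 m), for 0.2 s.
At the end, for the whole second after the job is handed in: The column sits on the pawl on the third notch above its start (height within 1.5 mm of that notch); the pot stands at rest on the plate, upright within 0.1 rad, its centre within 28 mm of the plate's centre along each plate axis, its foot 4 mm below to 6 mm above the plate's face (((value of joint column between 0.0645 and 0.0675 m and distance of crossbar from where it was at the start of the episode between 0.0435 and 0.0665 m) or (value of joint column between 0.0775 and 0.0805 m and distance of crossbar from where it was at the start of the episode between 0.0355 and 0.0575 m) or (value of joint column between 0.0915 and 0.0945 m and distance of crossbar from where it was at the start of the episode between 0.0265 and 0.0505 m) or (value of joint column between 0.1045 and 0.1075 m and distance of crossbar from where it was at the start of the episode between 0.0265 and 0.0405 m)) and velocity of joint column between -0.01 and 0.01 m/s and x of pot in the frame of plate between -0.028 and 0.028 m and y of pot in the frame of plate between -0.028 and 0.028 m and z of pot in the frame of plate between -0.004 and 0.006 m and angle between pot's own z axis and vertical below 0.1 rad and linear speed of pot below 0.02 m/s); the robot touches nothing.
It fails at once if the pawl is overloaded (over 40 N) (contact force between latch and anything else above 40 N).
It fails at once if the pot is knocked over (tilts over 0.7 rad) (angle between pot's own z axis and vertical above 0.7 rad).
It fails at once if the seed tray, pliers or hand rake is moved over 20 mm (distance of any of seed_tray, pliers, rake from where it was at the start of the episode above 0.02 m).
It also fails if it takes over 72 s, if anything falls off the work surface, if the arm or the gripper's body presses on something with over 40 N, if the wrist force passes 120 N, or if a joint passes its speed limit or range.

## Working session

There is one attempt and no reset: what is moved stays moved. The work goes in short steps, Python scripts to look and compute and a tool call to move; the robot and the scene stay as the last step left them, time stands still between calls to the robot, and variables do not carry over. Pictures are saved under pics/ and viewed, at most 10 in all, crops included, and the job is handed in when it is done.

Besides the shell and the picture viewer there is one more tool, called after "Emit:" by a JSON object that holds its "api" and its "payload", one argument or row to a line. apply_moves: Moves the arm, as the interface text tells. Its arguments: {"type":"object","properties":{"motion":{"type":"array","items":{"type":"object","properties":{"wx":{"type":"number"},"wy":{"type":"number"},"wz":{"type":"number"},"tx":{"type":"number"},"ty":{"type":"number"},"tz":{"type":"number"},"grip":{"type":"number"}}}},"force":{"type":"number"}},"required":["motion"]}

```bash
ls; mkdir -p pics; cat > h.py <<'E'
import numpy as np, cv2
from bench import robot, eyes, job
def world(g):
    z=g["z_map"].astype(float);K=np.array(g["intrinsics"]);E=np.array(g["extrinsics"])
    v,u=np.mgrid[:480,:640]
    x=(u-K[0,2])/K[0,0]*z; y=(v-K[1,2])/K[1,1]*z
    P=np.stack([x,-y,-z,np.ones_like(z)],-1)@np.linalg.inv(E).T
    P=P[...,:3]; P[z==0]=np.nan
    return P
E
python3 - <<'E'
from h import *
for n in("scene","side"):
    g=eyes.grab_frame(n); cv2.imwrite(f"pics/{n}0.png",g["frame"][...,::-1]); np.savez(f"{n}0.npz",**g)
    print(n,np.linalg.inv(g["extrinsics"])[:3].round(3).tolist(),np.array(g["intrinsics"]).tolist(),g.keys())
s=robot.state();print(s)
E
```

```text
pics
scene [[0.886, -0.352, 0.302, 0.924], [0.463, 0.645, -0.608, -0.704], [0.019, 0.679, 0.734, 1.037]] [[562.6776108170347, 0.0, 313.62158487167443], [0.0, 562.6776108170347, 230.49722082547777], [0.0, 0.0, 1.0]] dict_keys(['frame', 'z_map', 'intrinsics', 'extrinsics'])
side [[-0.799, 0.38, -0.466, -0.001], [-0.601, -0.496, 0.626, 0.732], [0.007, 0.781, 0.625, 0.854]] [[474.2463060663221, 0.0, 322.87444673717005], [0.0, 474.2463060663221, 232.55806195260476], [0.0, 0.0, 1.0]] dict_keys(['frame', 'z_map', 'intrinsics', 'extrinsics'])
{'time_s': 0.1, 'joint_positions': array([-1.18739000e+00,  1.31115908e-01,  1.48912828e+00,  4.08480805e-05,
        1.52297317e+00, -8.54062874e-02]), 'joint_vel': array([ 0.00071742, -0.00213667, -0.00258325,  0.00035712, -0.00169064,
       -0.00060973]), 'tau': array([ 5.80130509e-04, -5.61339784e+01, -4.93097663e+01,  7.69582693e-02,
        2.90418748e-02, -8.08638242e-05]), 'eef_pos': array([ 0.27094411, -0.53479508,  0.21769737]), 'tool_rot': array([-8.06378630e-04,  9.72652317e-01,  2.32264527e-01, -1.00419101e-04]), 'contact_force': array([0.01932883, 0.34835898, 0.24687912]), 'ft_torque': array([ 0.05237317,  0.01532833, -0.01278599]), 'gripper_force': 0.0, 'grip_width': 0.09305126421685697}
```

View pics/scene0.png

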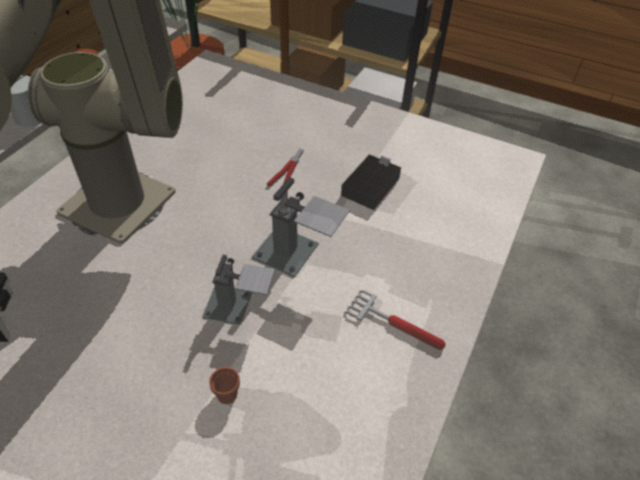

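View pics/side0.png

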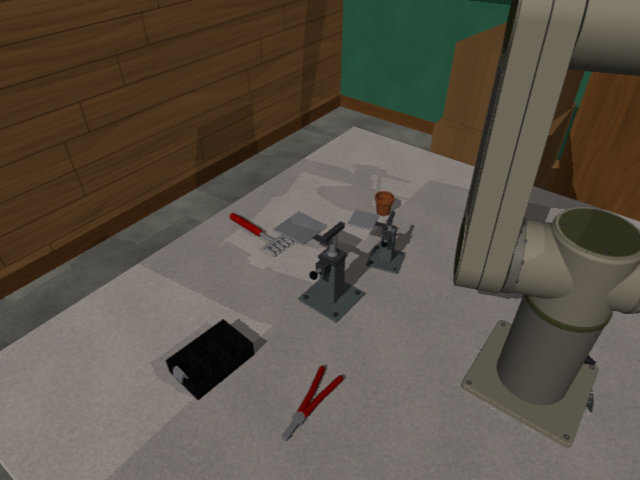

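The scene view shows the larger stand (base about (285,250), plate (322,215), crossbar (288,195)), the smaller look-alike at (230,300) and the pot at (225,383). The side view shows the large crossbar at (330,234), plate (303,228), knob (314,274) and pot (384,203).

```bash
python3 - <<'E'
from h import *
for n,boxes in (("scene",dict(plate=(298,195,350,236),base=(250,225,322,275),bar=(270,175,310,212),pot=(205,362,245,408))),
                ("side",dict(plate=(270,210,328,245),base=(297,275,368,320),bar=(305,218,350,250),pot=(370,188,398,218),knob=(306,266,324,284)))):
    g=dict(np.load(f"{n}0.npz")); P=world(g); f=g["frame"].astype(int)
    print(n,"valid",(g["z_map"]>0).mean().round(2))
    for k,(a,b,c,d) in boxes.items():
        Q=P[b:d,a:c].reshape(-1,3); C=f[b:d,a:c].reshape(-1,3); 
        if k=="pot":
            m=(C[:,0]>C[:,2]*1.6)&(C[:,0]>50); q=Q[m]; print(k,len(q),np.nanpercentile(q,[1,50,99],axis=0).round(3).tolist())
            r=q[q[:,2]>np.nanmax(q[:,2])-.006]
            (cx,cy),rad=cv2.minEnclosingCircle(r[:,:2].astype(np.float32)); print(" rim",cx,cy,rad,len(r))
            continue
        h=np.histogram(Q[:,2],bins=np.arange(-.01,.36,.005)); 
        print(k,[(round(z,3),int(c)) for z,c in zip(h[1],h[0]) if c>8])
E
```

```text
scene valid 1.0
plate [(np.float64(-0.01), 9), (np.float64(-0.005), 378), (np.float64(0.0), 374), (np.float64(0.005), 17), (np.float64(0.13), 17), (np.float64(0.165), 64), (np.float64(0.17), 993), (np.float64(0.175), 245)]
base [(np.float64(-0.01), 16), (np.float64(-0.005), 662), (np.float64(0.0), 1059), (np.float64(0.005), 813), (np.float64(0.01), 90), (np.float64(0.015), 38), (np.float64(0.02), 26), (np.float64(0.025), 31), (np.float64(0.03), 36), (np.float64(0.035), 40), (np.float64(0.04), 28), (np.float64(0.045), 36), (np.float64(0.05), 34), (np.float64(0.055), 29), (np.float64(0.06), 35), (np.float64(0.065), 32), (np.float64(0.07), 35), (np.float64(0.075), 41), (np.float64(0.08), 29), (np.float64(0.085), 41), (np.float64(0.09), 36), (np.float64(0.095), 29), (np.float64(0.1), 31), (np.float64(0.105), 28), (np.float64(0.11), 49), (np.float64(0.115), 163), (np.float64(0.12), 9), (np.float64(0.17), 67), (np.float64(0.175), 16)]
bar [(np.float64(-0.005), 326), (np.float64(0.0), 365), (np.float64(0.005), 27), (np.float64(0.01), 46), (np.float64(0.015), 18), (np.float64(0.125), 12), (n
[... 1434 characters left out ...]
3), (np.float64(0.005), 10), (np.float64(0.115), 10), (np.float64(0.16), 12), (np.float64(0.165), 46), (np.float64(0.17), 249), (np.float64(0.175), 135), (np.float64(0.18), 11), (np.float64(0.185), 11), (np.float64(0.19), 11), (np.float64(0.2), 28), (np.float64(0.205), 50), (np.float64(0.21), 121)]
pot 362 [[0.524, -0.341, 0.004], [0.548, -0.305, 0.046], [0.578, -0.282, 0.063]]
 rim 0.5504599809646606 -0.3109228014945984 0.03108850307762623 45
knob [(np.float64(-0.005), 46), (np.float64(0.0), 85), (np.float64(0.005), 12), (np.float64(0.065), 10), (np.float64(0.075), 10), (np.float64(0.115), 10), (np.float64(0.12), 18), (np.float64(0.125), 31), (np.float64(0.13), 52), (np.float64(0.135), 19)]
```

```bash
python3 - <<'E'
from h import *
A={}
for n,pb,bb,sb in (("scene",(292,190,356,240),(265,172,312,214),(246,222,325,278)),("side",(262,205,335,250),(300,215,352,254),(295,272,370,323))):
    g=dict(np.load(f"{n}0.npz")); P=world(g); f=g["frame"].astype(int)
    for k,(a,b,c,d),lo,hi in(("plate",pb,.164,.182),("bar",bb,.206,.222),("base",sb,.0035,.010)):
        M=np.zeros((480,640),bool);M[b:d,a:c]=1
        M&=(P[...,2]>lo)&(P[...,2]<hi)
        if k=="base": M&=(f.sum(-1)<270)
        nl,lab,st,_=cv2.connectedComponentsWithStats(M.astype(np.uint8)); i=1+np.argmax(st[1:,4]); M=lab==i
        q=P[M]; r=cv2.minAreaRect((q[:,:2]*1000).astype(np.float32)); print(n,k,len(q),np.median(q[:,2]).round(4),np.round(r[0],1),np.round(r[1],1),round(r[2],1))
g=dict(np.load("side0.npz"));P=world(g)
f=g["frame"].astype(int); m=np.zeros((480,640),bool); m[266:284,306:324]=1; m&=(P[...,2]>.11)&(P[...,2]<.15); print("knob",np.median(P[m],axis=0),m.sum())
# bystanders: everything between 8 mm and 60 mm high, for reach planning
E
```

```text
scene plate 1365 0.1733 [546.5  59.9] [ 95.5 122.6] 89.6
scene bar 173 0.212 [467.5  63.1] [71.2 15.7] 89.5
scene base 392 0.0062 [467.2  60.4] [117.6 106.8] 87.1
side plate 1072 0.1744 [534.3  66.2] [ 91.9 148.9] 88.3
side bar 170 0.2127 [467.6  67.8] [15.3 69.8] 0.1
side base 1087 0.0067 [466.9  66.5] [124.7 120. ] 89.4
knob [0.46512025 0.12333736 0.13093246] 137
```

Emit:
{"api": "apply_moves", "payload": {
  "motion": [
    {"tz":-55},
    {"tz":-55},
    {"tx":43,"ty":-43},
    {"tx":43,"ty":-43},
    {"tx":43,"ty":-43},
    {"tx":43,"ty":-43},
    {"tx":43,"ty":-43},
    {"tx":43,"ty":-43}
  ]
}}

```text
invalid input
```

Emit:
{"api": "apply_moves", "payload": {
  "motion": [
    {"tx":43,"ty":-43},
    {"tx":43,"ty":-43},
    {"tx":43,"ty":-43},
    {"tx":43,"ty":-43},
    {"tx":16,"ty":-16,"wz":-0.18},
    {"wz":-0.18},
    {"wz":-0.18},
    {"wz":-0.18}
  ]
}}

```text
invalid input
```

Emit:
{"api": "apply_moves", "payload": {
  "motion": [
    {"wz":-0.18},
    {"wz":-0.18},
    {"wz":-0.02,"grip":50},
    {"grip":50}
  ]
}}

```text
invalid input
```

```bash
cat > t.py <<'E'
import sys; from h import *
from scipy.spatial.transform import Rotation as R
def rel(p,yaw):  # shift in tool axes (mm) and wz to put tool pointing down with tool y at yaw
    s=robot.state();q=s["tool_rot"];r=R.from_quat([q[1],q[2],q[3],q[0]])
    y=[np.cos(yaw),np.sin(yaw),0];z=[0,0,-1];x=np.cross(y,z)
    T=R.from_matrix(np.c_[x,y,z]); 
    print("t",s["time_s"],"pos",s["eef_pos"].round(4),"F",np.round(s["contact_force"],2),"grip",s["grip_width"],s["gripper_force"],"j",s["joint_positions"].round(2))
    print("shift mm",(r.inv().apply(np.array(p)-s["eef_pos"])*1000).round(1),"rot",(r.inv()*T).as_rotvec().round(4))
if __name__=="__main__":
    a=[float(v) for v in sys.argv[1:]]; rel(a[:3],np.radians(a[3]))
E
python3 t.py .4675 .065 .188 0
```

```text
t 0.1 pos [ 0.2709 -0.5348  0.2177] F [0.02 0.35 0.25] grip 0.09305126421685697 0.0 j [-1.19  0.13  1.49  0.    1.52 -0.09]
shift mm [ 446.3 -446.2   30.5] rot [-1.300e-03 -1.100e-03 -1.102e+00]
```

Emit:
{"api": "apply_moves", "payload": {
  "motion": [
    {"wx":0,"wy":0,"wz":0,"tx":0,"ty":0,"tz":-55,"grip":93},
    {"wx":0,"wy":0,"wz":0,"tx":0,"ty":0,"tz":-55,"grip":93},
    {"wx":0,"wy":0,"wz":0,"tx":43,"ty":-43,"tz":0,"grip":93},
    {"wx":0,"wy":0,"wz":0,"tx":43,"ty":-43,"tz":0,"grip":93},
    {"wx":0,"wy":0,"wz":0,"tx":43,"ty":-43,"tz":0,"grip":93},
    {"wx":0,"wy":0,"wz":0,"tx":43,"ty":-43,"tz":0,"grip":93},
    {"wx":0,"wy":0,"wz":0,"tx":43,"ty":-43,"tz":0,"grip":93},
    {"wx":0,"wy":0,"wz":0,"tx":43,"ty":-43,"tz":0,"grip":93}
  ]
}}

```text
time_s: 1.1
eef_pos: [0.3848, -0.1866, 0.3283]
tool_rot: [-0.0, 0.973, 0.232, 0.0]
contact_force: [0.7, 0.4, 0.1]
grip_width: 0.0932
gripper_force: 0.0
```

Emit:
{"api": "apply_moves", "payload": {
  "motion": [
    {"wx":0,"wy":0,"wz":0,"tx":43,"ty":-43,"tz":0,"grip":93},
    {"wx":0,"wy":0,"wz":0,"tx":43,"ty":-43,"tz":0,"grip":93},
    {"wx":0,"wy":0,"wz":0,"tx":43,"ty":-43,"tz":0,"grip":93},
    {"wx":0,"wy":0,"wz":0,"tx":43,"ty":-43,"tz":0,"grip":93},
    {"wx":0,"wy":0,"wz":-0.18,"tx":16,"ty":-16,"tz":0,"grip":50},
    {"wx":0,"wy":0,"wz":-0.18,"tx":0,"ty":0,"tz":0,"grip":50},
    {"wx":0,"wy":0,"wz":-0.18,"tx":0,"ty":0,"tz":0,"grip":50},
    {"wx":0,"wy":0,"wz":-0.18,"tx":0,"ty":0,"tz":0,"grip":50}
  ]
}}

```text
time_s: 2.1
eef_pos: [0.4672, 0.0643, 0.3281]
tool_rot: [-0.0, 0.827, 0.563, -0.0]
contact_force: [0.1, 0.2, -0.3]
grip_width: 0.0577
gripper_force: 0.0
```

Emit:
{"api": "apply_moves", "payload": {
  "motion": [
    {"wx":0,"wy":0,"wz":-0.18,"tx":0,"ty":0,"tz":0,"grip":50},
    {"wx":0,"wy":0,"wz":-0.18,"tx":0,"ty":0,"tz":0,"grip":50},
    {"wx":0,"wy":0,"wz":-0.02,"tx":0,"ty":0,"tz":0,"grip":50},
    {"wx":0,"wy":0,"wz":0,"tx":0,"ty":0,"tz":0,"grip":50}
  ]
}}

```text
time_s: 2.6
eef_pos: [0.4674, 0.0641, 0.3284]
tool_rot: [-0.0, 0.709, 0.705, -0.0]
contact_force: [-0.1, 0.1, 0.8]
grip_width: 0.05
gripper_force: 0.0
```

```bash
python3 t.py .4675 .065 .188 0; python3 - <<'E'
from h import *
g=eyes.grab_frame("wrist"); P=world(g); cv2.imwrite("pics/w1.png",g["frame"][...,::-1])
for k,lo,hi in(("bar",.206,.220),("plate",.166,.182)):
    M=(P[...,2]>lo)&(P[...,2]<hi)&(abs(P[...,1]-.065)<.08)&(abs(P[...,0]-.5)<.13)
    q=P[M]
    if len(q)>20:
        r=cv2.minAreaRect((q[:,:2]*1000).astype(np.float32)); print(k,len(q),np.median(q[:,2]),r)
E
```

```text
t 2.6 pos [0.4674 0.0641 0.3284] F [-0.1   0.05  0.82] grip 0.04997847575450947 0.0 j [ 0.03 -0.24  1.65  0.    1.73  0.03]
shift mm [  0.9   0.2 140.4] rot [-0.0004 -0.     -0.0055]
bar 1739 0.2111135063269905 ((466.449462890625, 62.932220458984375), (70.27527618408203, 14.031025886535645), 89.26016998291016)
plate 12467 0.1724129717627807 ((532.49560546875, 61.48628234863281), (90.4632339477539, 147.58982849121094), 88.83231353759766)
```

Emit:
{"api": "apply_moves", "payload": {
  "motion": [
    {"wx":0,"wy":0,"wz":0,"tx":0,"ty":-1,"tz":50,"grip":50},
    {"wx":0,"wy":0,"wz":0,"tx":0,"ty":0,"tz":50,"grip":50},
    {"wx":0,"wy":0,"wz":0,"tx":0,"ty":0,"tz":28,"grip":50},
    {"wx":0,"wy":0,"wz":0,"tx":0,"ty":0,"tz":11,"grip":50},
    {"wx":0,"wy":0,"wz":0,"tx":0,"ty":0,"tz":0,"grip":40}
  ]
}}

```text
time_s: 3.28
eef_pos: [0.4664, 0.0641, 0.1897]
tool_rot: [-0.0, 0.708, 0.706, -0.0]
contact_force: [0.7, 0.9, 0.1]
grip_width: 0.0438
gripper_force: 0.0
```

Emit:
{"api": "apply_moves", "payload": {
  "motion": [
    {"wx":0,"wy":0,"wz":0,"tx":0,"ty":0,"tz":0,"grip":20},
    {"wx":0,"wy":0,"wz":0,"tx":0,"ty":0,"tz":0,"grip":8},
    {"wx":0,"wy":0,"wz":0,"tx":0,"ty":0,"tz":0,"grip":8},
    {"wx":0,"wy":0,"wz":0,"tx":0,"ty":0,"tz":0,"grip":8},
    {"wx":0,"wy":0,"wz":0,"tx":0,"ty":0,"tz":0,"grip":8}
  ],
  "force": 50
}}

```text
time_s: 3.9
eef_pos: [0.4666, 0.0641, 0.1899]
tool_rot: [0.0, 0.708, 0.706, 0.0]
contact_force: [0.5, 1.1, 1.0]
grip_width: 0.0146
gripper_force: 50.0
```

Emit:
{"api": "apply_moves", "payload": {
  "motion": [
    {"wx":0,"wy":0,"wz":0,"tx":0,"ty":0,"tz":-2,"grip":8}
  ]
}}

```text
time_s: 4.03
eef_pos: [0.4665, 0.0641, 0.1904]
tool_rot: [-0.0, 0.708, 0.706, -0.0]
contact_force: [8.2, 0.7, -15.5]
grip_width: 0.0144
gripper_force: 50.0
```

Emit:
{"api": "apply_moves", "payload": {
  "motion": [
    {"wx":0,"wy":0,"wz":0,"tx":0,"ty":0,"tz":-2,"grip":8}
  ]
}}

```text
time_s: 4.15
eef_pos: [0.4665, 0.0641, 0.1917]
tool_rot: [-0.0, 0.708, 0.706, -0.0]
contact_force: [9.4, 0.7, -16.4]
grip_width: 0.0146
gripper_force: 50.0
```

Emit:
{"api": "apply_moves", "payload": {
  "motion": [
    {"wx":0,"wy":0,"wz":0,"tx":0,"ty":0,"tz":-2,"grip":8}
  ]
}}

```text
time_s: 4.28
eef_pos: [0.4665, 0.0641, 0.1935]
tool_rot: [-0.0, 0.708, 0.706, -0.0]
contact_force: [10.0, 0.1, -16.9]
grip_width: 0.0144
gripper_force: 50.0
```

Emit:
{"api": "apply_moves", "payload": {
  "motion": [
    {"wx":0,"wy":0,"wz":0,"tx":0,"ty":0,"tz":-2,"grip":8}
  ]
}}

```text
time_s: 4.4
eef_pos: [0.4665, 0.0641, 0.1955]
tool_rot: [-0.0, 0.708, 0.706, -0.0]
contact_force: [8.5, 0.8, -9.4]
grip_width: 0.0144
gripper_force: 50.0
```

Emit:
{"api": "apply_moves", "payload": {
  "motion": [
    {"wx":0,"wy":0,"wz":0,"tx":0,"ty":0,"tz":-2,"grip":8}
  ]
}}

```text
time_s: 4.53
eef_pos: [0.4665, 0.0642, 0.1982]
tool_rot: [-0.0, 0.708, 0.706, -0.0]
contact_force: [5.6, 1.1, -9.8]
grip_width: 0.0145
gripper_force: 50.0
```

Emit:
{"api": "apply_moves", "payload": {
  "motion": [
    {"wx":0,"wy":0,"wz":0,"tx":0,"ty":0,"tz":-2,"grip":8}
  ]
}}

```text
time_s: 4.65
eef_pos: [0.4665, 0.0642, 0.2004]
tool_rot: [-0.0, 0.708, 0.706, -0.0]
contact_force: [5.9, 0.4, -9.4]
grip_width: 0.0147
gripper_force: 50.0
```

Emit:
{"api": "apply_moves", "payload": {
  "motion": [
    {"wx":0,"wy":0,"wz":0,"tx":0,"ty":0,"tz":-2,"grip":8}
  ]
}}

```text
time_s: 4.78
eef_pos: [0.4665, 0.0642, 0.2024]
tool_rot: [-0.0, 0.708, 0.706, -0.0]
contact_force: [5.5, 0.9, -9.6]
grip_width: 0.0144
gripper_force: 50.0
```

Emit:
{"api": "apply_moves", "payload": {
  "motion": [
    {"wx":0,"wy":0,"wz":0,"tx":0,"ty":0,"tz":-2,"grip":8}
  ]
}}

```text
time_s: 4.9
eef_pos: [0.4665, 0.0641, 0.2045]
tool_rot: [-0.0, 0.708, 0.706, -0.0]
contact_force: [6.1, 0.4, -9.1]
grip_width: 0.0145
gripper_force: 50.0
```

Emit:
{"api": "apply_moves", "payload": {
  "motion": [
    {"wx":0,"wy":0,"wz":0,"tx":0,"ty":0,"tz":-2,"grip":8}
  ]
}}

```text
time_s: 5.03
eef_pos: [0.4665, 0.0641, 0.2065]
tool_rot: [-0.0, 0.708, 0.706, -0.0]
contact_force: [5.1, 0.8, -10.1]
grip_width: 0.0145
gripper_force: 50.0
```

Emit:
{"api": "apply_moves", "payload": {
  "motion": [
    {"wx":0,"wy":0,"wz":0,"tx":0,"ty":0,"tz":-2,"grip":8}
  ]
}}

```text
time_s: 5.15
eef_pos: [0.4665, 0.0642, 0.2084]
tool_rot: [-0.0, 0.708, 0.706, -0.0]
contact_force: [4.4, 1.1, -10.2]
grip_width: 0.0144
gripper_force: 50.0
```

Emit:
{"api": "apply_moves", "payload": {
  "motion": [
    {"wx":0,"wy":0,"wz":0,"tx":0,"ty":0,"tz":-2,"grip":8}
  ]
}}

```text
time_s: 5.28
eef_pos: [0.4665, 0.0641, 0.2103]
tool_rot: [-0.0, 0.708, 0.706, -0.0]
contact_force: [7.6, 1.3, -14.7]
grip_width: 0.0146
gripper_force: 50.0
```

Emit:
{"api": "apply_moves", "payload": {
  "motion": [
    {"wx":0,"wy":0,"wz":0,"tx":0,"ty":0,"tz":-2,"grip":8}
  ]
}}

```text
time_s: 5.4
eef_pos: [0.4665, 0.0642, 0.2116]
tool_rot: [-0.0, 0.708, 0.706, -0.0]
contact_force: [9.5, 0.9, -16.8]
grip_width: 0.0144
gripper_force: 50.0
```

Emit:
{"api": "apply_moves", "payload": {
  "motion": [
    {"wx":0,"wy":0,"wz":0,"tx":0,"ty":0,"tz":-2,"grip":8}
  ]
}}

```text
time_s: 5.52
eef_pos: [0.4665, 0.0641, 0.2134]
tool_rot: [-0.0, 0.708, 0.706, -0.0]
contact_force: [9.7, 0.7, -16.7]
grip_width: 0.0143
gripper_force: 50.0
```

Emit:
{"api": "apply_moves", "payload": {
  "motion": [
    {"wx":0,"wy":0,"wz":0,"tx":0,"ty":0,"tz":-2,"grip":8}
  ]
}}

```text
time_s: 5.65
eef_pos: [0.4665, 0.0642, 0.2153]
tool_rot: [-0.0, 0.708, 0.706, -0.0]
contact_force: [9.1, -0.0, -17.5]
grip_width: 0.0147
gripper_force: 50.0
```

Emit:
{"api": "apply_moves", "payload": {
  "motion": [
    {"wx":0,"wy":0,"wz":0,"tx":0,"ty":0,"tz":-2,"grip":8}
  ]
}}

```text
time_s: 5.78
eef_pos: [0.4665, 0.0642, 0.2177]
tool_rot: [-0.0, 0.708, 0.706, -0.0]
contact_force: [6.3, 1.8, -8.6]
grip_width: 0.0142
gripper_force: 50.0
```

Emit:
{"api": "apply_moves", "payload": {
  "motion": [
    {"wx":0,"wy":0,"wz":0,"tx":0,"ty":0,"tz":-2,"grip":8}
  ]
}}

```text
time_s: 5.9
eef_pos: [0.4665, 0.0642, 0.2202]
tool_rot: [-0.0, 0.708, 0.706, -0.0]
contact_force: [6.2, 0.4, -9.2]
grip_width: 0.0142
gripper_force: 50.0
```

Emit:
{"api": "apply_moves", "payload": {
  "motion": [
    {"wx":0,"wy":0,"wz":0,"tx":0,"ty":0,"tz":-2,"grip":8}
  ]
}}

```text
time_s: 6.02
eef_pos: [0.4665, 0.0642, 0.2224]
tool_rot: [-0.0, 0.708, 0.706, -0.0]
contact_force: [6.1, 0.2, -9.1]
grip_width: 0.0148
gripper_force: 50.0
```

Emit:
{"api": "apply_moves", "payload": {
  "motion": [
    {"wx":0,"wy":0,"wz":0,"tx":0,"ty":0,"tz":-2,"grip":8}
  ]
}}

```text
time_s: 6.15
eef_pos: [0.4665, 0.0642, 0.2244]
tool_rot: [-0.0, 0.708, 0.706, -0.0]
contact_force: [6.0, 0.0, -9.4]
grip_width: 0.0143
gripper_force: 50.0
```

Emit:
{"api": "apply_moves", "payload": {
  "motion": [
    {"wx":0,"wy":0,"wz":0,"tx":0,"ty":0,"tz":-2,"grip":8}
  ]
}}

```text
time_s: 6.28
eef_pos: [0.4665, 0.0641, 0.2264]
tool_rot: [-0.0, 0.708, 0.706, -0.0]
contact_force: [6.0, 0.1, -10.3]
grip_width: 0.0141
gripper_force: 50.0
```

Emit:
{"api": "apply_moves", "payload": {
  "motion": [
    {"wx":0,"wy":0,"wz":0,"tx":0,"ty":0,"tz":-2,"grip":8}
  ]
}}

```text
time_s: 6.4
eef_pos: [0.4665, 0.0641, 0.2284]
tool_rot: [-0.0, 0.708, 0.706, -0.0]
contact_force: [5.7, -0.3, -8.8]
grip_width: 0.0151
gripper_force: 50.0
```

Emit:
{"api": "apply_moves", "payload": {
  "motion": [
    {"wx":0,"wy":0,"wz":0,"tx":0,"ty":0,"tz":-2,"grip":8}
  ]
}}

```text
time_s: 6.52
eef_pos: [0.4665, 0.0642, 0.2304]
tool_rot: [-0.0, 0.708, 0.706, -0.0]
contact_force: [5.7, 0.5, -9.4]
grip_width: 0.0142
gripper_force: 50.0
```

Emit:
{"api": "apply_moves", "payload": {
  "motion": [
    {"wx":0,"wy":0,"wz":0,"tx":0,"ty":0,"tz":-2,"grip":8}
  ]
}}

```text
time_s: 6.65
eef_pos: [0.4665, 0.0642, 0.2323]
tool_rot: [-0.0, 0.708, 0.706, -0.0]
contact_force: [5.6, 0.1, -10.9]
grip_width: 0.0145
gripper_force: 50.0
```

Emit:
{"api": "apply_moves", "payload": {
  "motion": [
    {"wx":0,"wy":0,"wz":0,"tx":0,"ty":0,"tz":-2,"grip":8}
  ]
}}

```text
time_s: 6.78
eef_pos: [0.4665, 0.0641, 0.2338]
tool_rot: [-0.0, 0.708, 0.706, -0.0]
contact_force: [7.7, -0.5, -17.8]
grip_width: 0.0145
gripper_force: 50.0
```

Emit:
{"api": "apply_moves", "payload": {
  "motion": [
    {"wx":0,"wy":0,"wz":0,"tx":0,"ty":0,"tz":-2,"grip":8}
  ]
}}

```text
time_s: 6.9
eef_pos: [0.4665, 0.0641, 0.2354]
tool_rot: [-0.0, 0.708, 0.706, -0.0]
contact_force: [9.1, 1.2, -16.1]
grip_width: 0.0143
gripper_force: 50.0
```

Emit:
{"api": "apply_moves", "payload": {
  "motion": [
    {"wx":0,"wy":0,"wz":0,"tx":0,"ty":0,"tz":-2,"grip":8}
  ]
}}

```text
time_s: 7.02
eef_pos: [0.4665, 0.0641, 0.2373]
tool_rot: [-0.0, 0.708, 0.706, -0.0]
contact_force: [8.6, 0.4, -17.0]
grip_width: 0.0143
gripper_force: 50.0
```

Emit:
{"api": "apply_moves", "payload": {
  "motion": [
    {"wx":0,"wy":0,"wz":0,"tx":0,"ty":0,"tz":-2,"grip":8}
  ]
}}

```text
time_s: 7.15
eef_pos: [0.4665, 0.0641, 0.2392]
tool_rot: [-0.001, 0.708, 0.706, -0.0]
contact_force: [10.1, 0.9, -17.1]
grip_width: 0.0145
gripper_force: 50.0
```

Emit:
{"api": "apply_moves", "payload": {
  "motion": [
    {"wx":0,"wy":0,"wz":0,"tx":0,"ty":0,"tz":-2,"grip":8}
  ]
}}

```text
time_s: 7.28
eef_pos: [0.4665, 0.0642, 0.242]
tool_rot: [-0.0, 0.708, 0.706, -0.0]
contact_force: [6.7, 0.5, -9.0]
grip_width: 0.0145
gripper_force: 50.0
```

Emit:
{"api": "apply_moves", "payload": {
  "motion": [
    {"wx":0,"wy":0,"wz":0,"tx":0,"ty":0,"tz":1,"grip":8}
  ]
}}

```text
time_s: 7.4
eef_pos: [0.4666, 0.0642, 0.2422]
tool_rot: [-0.0, 0.708, 0.706, -0.0]
contact_force: [1.7, 0.5, -0.9]
grip_width: 0.0147
gripper_force: 50.0
```

Emit:
{"api": "apply_moves", "payload": {
  "motion": [
    {"wx":0,"wy":0,"wz":0,"tx":0,"ty":0,"tz":1,"grip":8}
  ]
}}

```text
time_s: 7.52
eef_pos: [0.4666, 0.0642, 0.242]
tool_rot: [0.0, 0.708, 0.706, 0.0]
contact_force: [0.2, 1.0, 2.4]
grip_width: 0.0141
gripper_force: 50.0
```

Emit:
{"api": "apply_moves", "payload": {
  "motion": [
    {"wx":0,"wy":0,"wz":0,"tx":0,"ty":0,"tz":1,"grip":8}
  ]
}}

```text
time_s: 7.65
eef_pos: [0.4666, 0.0642, 0.2412]
tool_rot: [0.0, 0.708, 0.706, 0.0]
contact_force: [0.5, 0.1, 2.5]
grip_width: 0.0143
gripper_force: 50.0
```

Sliding down at ~2.5 N. Continuing in 1 mm steps until it turns solid.

Emit:
{"api": "apply_moves", "payload": {
  "motion": [
    {"wx":0,"wy":0,"wz":0,"tx":0,"ty":0,"tz":1,"grip":8}
  ]
}}

```text
time_s: 7.78
eef_pos: [0.4667, 0.0642, 0.2406]
tool_rot: [0.0, 0.708, 0.706, 0.0]
contact_force: [-3.7, 1.7, 9.8]
grip_width: 0.0142
gripper_force: 50.0
```

Emit:
{"api": "apply_moves", "payload": {
  "motion": [
    {"wx":0,"wy":0,"wz":0,"tx":0,"ty":0,"tz":0.5,"grip":8}
  ]
}}

```text
time_s: 7.9
eef_pos: [0.4667, 0.0642, 0.2406]
tool_rot: [0.0, 0.708, 0.706, 0.0]
contact_force: [-2.9, -1.1, 10.4]
grip_width: 0.0147
gripper_force: 50.0
```

Emit:
{"api": "apply_moves", "payload": {
  "motion": [
    {"wx":0,"wy":0,"wz":0,"tx":0,"ty":0,"tz":0.5,"grip":8}
  ]
}}

```text
time_s: 8.02
eef_pos: [0.4667, 0.0642, 0.2405]
tool_rot: [0.001, 0.708, 0.706, 0.001]
contact_force: [-5.6, 0.1, 13.8]
grip_width: 0.0146
gripper_force: 50.0
```

Emit:
{"api": "apply_moves", "payload": {
  "motion": [
    {"wx":0,"wy":0,"wz":0,"tx":0,"ty":0,"tz":-1,"grip":8},
    {"wx":0,"wy":0,"wz":0,"tx":0,"ty":0,"tz":0,"grip":30},
    {"wx":0,"wy":0,"wz":0,"tx":0,"ty":0,"tz":0,"grip":50},
    {"wx":0,"wy":0,"wz":0,"tx":0,"ty":0,"tz":0,"grip":50}
  ]
}}

```text
time_s: 8.52
eef_pos: [0.4663, 0.0641, 0.2392]
tool_rot: [-0.0, 0.708, 0.706, -0.0]
contact_force: [0.3, -0.1, 0.4]
grip_width: 0.0399
gripper_force: 0.0
```

Emit:
{"api": "apply_moves", "payload": {
  "motion": [
    {"wx":0,"wy":0,"wz":0,"tx":0,"ty":0,"tz":-50,"grip":50},
    {"wx":0,"wy":0,"wz":0,"tx":0,"ty":0,"tz":-55,"grip":50},
    {"wx":0,"wy":0,"wz":0,"tx":0,"ty":0,"tz":0,"grip":93}
  ]
}}

```text
time_s: 8.9
eef_pos: [0.4684, 0.0642, 0.3498]
tool_rot: [0.003, 0.708, 0.706, 0.003]
contact_force: [0.2, -0.3, 0.5]
grip_width: 0.0559
gripper_force: 0.0
```

```bash
python3 t.py .551 -.314 .1 45; python3 - <<'E'
from h import *
for n in("wrist","scene","side"):
    g=eyes.grab_frame(n); P=world(g); cv2.imwrite(f"pics/{n}2.png",g["frame"][...,::-1])
    for k,lo,hi in(("bar",.257,.275),("plate",.216,.234)):
        M=(P[...,2]>lo)&(P[...,2]<hi)&(abs(P[...,1]-.065)<.06)&((P[...,0]-.467>.06 )if k=="plate" else (abs(P[...,0]-.467)<.02))&(P[...,0]<.63)
        q=P[M]
        if len(q)>20: 
            r=cv2.minAreaRect((q[:,:2]*1000).astype(np.float32)); print(n,k,len(q),np.median(q,axis=0).round(4),np.round(r[0],1),np.round(r[1],1),round(r[2],1))
E
```

```text
t 8.9 pos [0.4684 0.0642 0.3498] F [ 0.24 -0.29  0.5 ] grip 0.055909707647962194 0.0 j [ 0.03 -0.24  1.61 -0.    1.76  0.03]
shift mm [-378.    81.3  250.4] rot [ 0.0081  0.0031 -0.7875]
wrist bar 2088 [0.4665 0.0654 0.2612] [466.4  63.2] [69.8 14. ] 88.8
wrist plate 11773 [0.5663 0.0648 0.2226] [566.2  61.3] [89.8 79.9] 89.0
scene bar 175 [0.4689 0.0603 0.2617] [467.7  63.2] [72.4 15.7] 89.2
scene plate 1196 [0.5683 0.0576 0.2235] [567.3  62. ] [94.4 81.2] 89.3
side bar 165 [0.4653 0.0713 0.2629] [467.9  68.1] [16.3 68.2] 1.0
side plate 839 [0.5654 0.0687 0.2245] [567.7  64.6] [81.2 93.3] 0.1
```

Emit:
{"api": "apply_moves", "payload": {
  "motion": [
    {"wx":0,"wy":0,"wz":0,"tx":-54,"ty":12,"tz":0,"grip":93},
    {"wx":0,"wy":0,"wz":0,"tx":-54,"ty":12,"tz":0,"grip":93},
    {"wx":0,"wy":0,"wz":0,"tx":-54,"ty":12,"tz":0,"grip":93},
    {"wx":0,"wy":0,"wz":0,"tx":-54,"ty":12,"tz":0,"grip":93},
    {"wx":0,"wy":0,"wz":0,"tx":-54,"ty":12,"tz":0,"grip":93},
    {"wx":0,"wy":0,"wz":0,"tx":-54,"ty":12,"tz":20,"grip":93},
    {"wx":0,"wy":0,"wz":0,"tx":-54,"ty":12,"tz":40,"grip":93},
    {"wx":0,"wy":0,"wz":0,"tx":0,"ty":0,"tz":30,"grip":93}
  ]
}}

```text
time_s: 10.05
eef_pos: [0.5469, -0.3122, 0.2525]
tool_rot: [-0.003, 0.709, 0.705, -0.001]
contact_force: [0.3, 0.6, 0.6]
grip_width: 0.0929
gripper_force: 0.0
```

Emit:
{"api": "apply_moves", "payload": {
  "motion": [
    {"wx":0,"wy":0,"wz":0,"tx":0,"ty":0,"tz":30,"grip":93},
    {"wx":0,"wy":0,"wz":0,"tx":0,"ty":0,"tz":0,"grip":93}
  ]
}}

```text
time_s: 10.3
eef_pos: [0.5462, -0.308, 0.2225]
tool_rot: [-0.005, 0.708, 0.706, -0.001]
contact_force: [0.0, 0.7, 0.8]
grip_width: 0.0932
gripper_force: 0.0
```

```bash
python3 - <<'E'
from h import *; from t import rel
g=eyes.grab_frame("wrist"); P=world(g); f=g["frame"].astype(int); cv2.imwrite("pics/w3.png",g["frame"][...,::-1])
M=(f[...,0]>f[...,2]*1.6)&(f[...,0]>50)&(P[...,2]>.05)&(P[...,2]<.075)&(abs(P[...,0]-.551)<.06)&(abs(P[...,1]+.314)<.06)
q=P[M]; r=q[q[:,2]>np.percentile(q[:,2],99)-.005]; print(len(q),np.median(r,axis=0),cv2.minEnclosingCircle(r[:,:2].astype(np.float32)))
c=cv2.minEnclosingCircle(r[:,:2].astype(np.float32))[0]
rel([c[0],c[1],.034],0)
E
```

```text
1072 [ 0.55119683 -0.31634744  0.05839804] ((0.5503969788551331, -0.31685081124305725), 0.028916411101818085)
t 10.35 pos [ 0.5473 -0.3086  0.2254] F [ 0.18 -0.5   0.72] grip 0.09303629876438349 0.0 j [-0.59  0.21  1.39  0.    1.55 -0.59]
shift mm [ -8.8   3.9 191.3] rot [-0.0044 -0.003  -0.002 ]
```

View pics/w3.png

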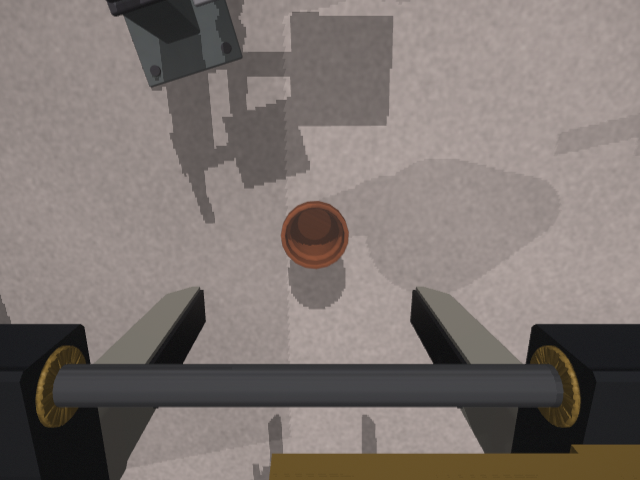

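Emit:
{"api": "apply_moves", "payload": {
  "motion": [
    {"wx":0,"wy":0,"wz":0,"tx":-7,"ty":3,"tz":50,"grip":93},
    {"wx":0,"wy":0,"wz":0,"tx":0,"ty":0,"tz":30,"grip":93},
    {"wx":0,"wy":0,"wz":0,"tx":0,"ty":0,"tz":20,"grip":93},
    {"wx":0,"wy":0,"wz":0,"tx":0,"ty":0,"tz":0,"grip":93},
    {"wx":0,"wy":0,"wz":0,"tx":0,"ty":0,"tz":0,"grip":93}
  ]
}}

```text
time_s: 10.98
eef_pos: [0.5528, -0.317, 0.1302]
tool_rot: [0.001, 0.708, 0.706, 0.0]
contact_force: [-0.1, 0.2, -0.7]
grip_width: 0.0931
gripper_force: 0.0
```

```bash
python3 t.py .5505 -.316 .034 0
```

```text
t 10.975 pos [ 0.5528 -0.317   0.1302] F [-0.1   0.25 -0.7 ] grip 0.09310312944142596 0.0 j [-0.6   0.28  1.48  0.    1.38 -0.6 ]
shift mm [ 1.2 -2.5 96.2] rot [ 0.0023  0.0016 -0.0018]
```

Emit:
{"api": "apply_moves", "payload": {
  "motion": [
    {"wx":0,"wy":0,"wz":0,"tx":1,"ty":-2,"tz":40,"grip":93},
    {"wx":0,"wy":0,"wz":0,"tx":0,"ty":0,"tz":30,"grip":93},
    {"wx":0,"wy":0,"wz":0,"tx":0,"ty":0,"tz":16,"grip":93},
    {"wx":0,"wy":0,"wz":0,"tx":0,"ty":0,"tz":10,"grip":93},
    {"wx":0,"wy":0,"wz":0,"tx":0,"ty":0,"tz":0,"grip":80},
    {"wx":0,"wy":0,"wz":0,"tx":0,"ty":0,"tz":0,"grip":70}
  ],
  "force": 15
}}

```text
time_s: 11.72
eef_pos: [0.5506, -0.3161, 0.0335]
tool_rot: [0.001, 0.708, 0.706, 0.0]
contact_force: [-0.9, -0.1, 0.7]
grip_width: 0.0773
gripper_force: 0.0
```

Emit:
{"api": "apply_moves", "payload": {
  "motion": [
    {"wx":0,"wy":0,"wz":0,"tx":0,"ty":0,"tz":0,"grip":62},
    {"wx":0,"wy":0,"wz":0,"tx":0,"ty":0,"tz":0,"grip":50},
    {"wx":0,"wy":0,"wz":0,"tx":0,"ty":0,"tz":0,"grip":50},
    {"wx":0,"wy":0,"wz":0,"tx":0,"ty":0,"tz":0,"grip":50},
    {"wx":0,"wy":0,"wz":0,"tx":0,"ty":0,"tz":0,"grip":50}
  ]
}}

```text
time_s: 12.35
eef_pos: [0.5502, -0.3157, 0.0326]
tool_rot: [0.001, 0.708, 0.706, 0.0]
contact_force: [1.0, -0.9, 4.3]
grip_width: 0.0567
gripper_force: 15.0
```

Emit:
{"api": "apply_moves", "payload": {
  "motion": [
    {"wx":0,"wy":0,"wz":0,"tx":0,"ty":0,"tz":-10,"grip":50},
    {"wx":0,"wy":0,"wz":0,"tx":0,"ty":0,"tz":-20,"grip":50},
    {"wx":0,"wy":0,"wz":0,"tx":0,"ty":0,"tz":0,"grip":50}
  ]
}}

```text
time_s: 12.72
eef_pos: [0.5513, -0.3166, 0.065]
tool_rot: [0.002, 0.708, 0.706, 0.0]
contact_force: [0.9, -0.1, -1.1]
grip_width: 0.0563
gripper_force: 15.0
```

Emit:
{"api": "apply_moves", "payload": {
  "motion": [
    {"wx":0,"wy":0,"wz":0,"tx":0,"ty":0,"tz":-30,"grip":50},
    {"wx":0,"wy":0,"wz":0,"tx":0,"ty":0,"tz":-40,"grip":50},
    {"wx":0,"wy":0,"wz":0,"tx":0,"ty":0,"tz":-45,"grip":50},
    {"wx":0,"wy":0,"wz":0,"tx":0,"ty":0,"tz":-45,"grip":50},
    {"wx":0,"wy":0,"wz":0,"tx":0,"ty":0,"tz":-45,"grip":50},
    {"wx":0,"wy":0,"wz":0,"tx":0,"ty":0,"tz":-40,"grip":50},
    {"wx":0,"wy":0,"wz":0,"tx":0,"ty":0,"tz":-20,"grip":50},
    {"wx":0,"wy":0,"wz":0,"tx":0,"ty":0,"tz":0,"grip":50}
  ]
}}

```text
time_s: 13.72
eef_pos: [0.5504, -0.316, 0.3293]
tool_rot: [0.002, 0.708, 0.706, 0.0]
contact_force: [0.6, 0.8, -2.4]
grip_width: 0.0564
gripper_force: 15.0
```

Emit:
{"api": "apply_moves", "payload": {
  "motion": [
    {"wx":0,"wy":0,"wz":0,"tx":20,"ty":2,"tz":0,"grip":50},
    {"wx":0,"wy":0,"wz":0,"tx":40,"ty":2,"tz":0,"grip":50},
    {"wx":0,"wy":0,"wz":0,"tx":45,"ty":2,"tz":0,"grip":50},
    {"wx":0,"wy":0,"wz":0,"tx":45,"ty":2,"tz":0,"grip":50},
    {"wx":0,"wy":0,"wz":0,"tx":45,"ty":2,"tz":0,"grip":50},
    {"wx":0,"wy":0,"wz":0,"tx":45,"ty":1,"tz":0,"grip":50},
    {"wx":0,"wy":0,"wz":0,"tx":45,"ty":0,"tz":0,"grip":50},
    {"wx":0,"wy":0,"wz":0,"tx":45,"ty":0,"tz":0,"grip":50}
  ]
}}

```text
time_s: 14.72
eef_pos: [0.56, 0.0171, 0.3249]
tool_rot: [-0.001, 0.708, 0.707, -0.001]
contact_force: [-0.1, -0.1, -1.6]
grip_width: 0.0568
gripper_force: 15.0
```

Emit:
{"api": "apply_moves", "payload": {
  "motion": [
    {"wx":0,"wy":0,"wz":0,"tx":30,"ty":0,"tz":0,"grip":50},
    {"wx":0,"wy":0,"wz":0,"tx":19,"ty":0,"tz":0,"grip":50},
    {"wx":0,"wy":0,"wz":0,"tx":0,"ty":0,"tz":0,"grip":50},
    {"wx":0,"wy":0,"wz":0,"tx":0,"ty":0,"tz":0,"grip":50}
  ]
}}

```text
time_s: 15.22
eef_pos: [0.5613, 0.0627, 0.3266]
tool_rot: [-0.0, 0.708, 0.706, -0.0]
contact_force: [0.2, -1.0, -1.6]
grip_width: 0.0567
gripper_force: 15.0
```

```bash
python3 t.py .562 .0625 .256 0; python3 - <<'E'
from h import *
for n in("scene","side"):
    g=eyes.grab_frame(n); P=world(g); cv2.imwrite(f"pics/{n}4.png",g["frame"][...,::-1])
    for k,lo,hi in(("bar",.257,.275),("plate",.216,.234)):
        M=(P[...,2]>lo)&(P[...,2]<hi)&(abs(P[...,1]-.065)<.06)&((abs(P[...,0]-.57)<.04 )if k=="plate" else (abs(P[...,0]-.467)<.02))
        q=P[M]; print(n,k,len(q),np.median(q,axis=0).round(4),np.nanmax(q,axis=0).round(3),np.nanmin(q,axis=0).round(3))
E
```

```text
t 15.225 pos [0.5613 0.0627 0.3266] F [ 0.16 -1.03 -1.59] grip 0.05673062922802921 14.999843914993107 j [ 0.02  0.02  1.41 -0.    1.71  0.02]
shift mm [-0.2  0.7 70.6] rot [-0.0007  0.0005 -0.0025]
scene bar 178 [0.4691 0.0586 0.2619] [0.475 0.099 0.266] [0.459 0.026 0.257]
scene plate 1155 [0.5698 0.0583 0.2236] [0.609 0.11  0.229] [0.53  0.012 0.217]
side bar 168 [0.4653 0.0723 0.2627] [0.475 0.103 0.267] [0.459 0.034 0.257]
side plate 805 [0.5675 0.0691 0.2246] [0.608 0.112 0.228] [0.53  0.019 0.219]
```

Emit:
{"api": "apply_moves", "payload": {
  "motion": [
    {"wx":0,"wy":0,"wz":0,"tx":0,"ty":0.5,"tz":30,"grip":50},
    {"wx":0,"wy":0,"wz":0,"tx":0,"ty":0,"tz":22,"grip":50},
    {"wx":0,"wy":0,"wz":0,"tx":0,"ty":0,"tz":10,"grip":50},
    {"wx":0,"wy":0,"wz":0,"tx":0,"ty":0,"tz":4,"grip":50},
    {"wx":0,"wy":0,"wz":0,"tx":0,"ty":0,"tz":0,"grip":50},
    {"wx":0,"wy":0,"wz":0,"tx":0,"ty":0,"tz":0,"grip":50}
  ]
}}

```text
time_s: 16.08
eef_pos: [0.5625, 0.0635, 0.2621]
tool_rot: [0.001, 0.708, 0.706, 0.001]
contact_force: [0.0, -0.4, -1.2]
grip_width: 0.0569
gripper_force: 15.0
```

Emit:
{"api": "apply_moves", "payload": {
  "motion": [
    {"wx":0,"wy":0,"wz":0,"tx":0,"ty":0,"tz":1,"grip":50},
    {"wx":0,"wy":0,"wz":0,"tx":0,"ty":0,"tz":0,"grip":50}
  ]
}}

```text
time_s: 16.32
eef_pos: [0.5621, 0.0635, 0.2602]
tool_rot: [0.0, 0.708, 0.706, 0.0]
contact_force: [0.2, -0.6, -1.7]
grip_width: 0.0564
gripper_force: 15.0
```

Emit:
{"api": "apply_moves", "payload": {
  "motion": [
    {"wx":0,"wy":0,"wz":0,"tx":0,"ty":0,"tz":1,"grip":50},
    {"wx":0,"wy":0,"wz":0,"tx":0,"ty":0,"tz":0,"grip":50}
  ]
}}

```text
time_s: 16.58
eef_pos: [0.5619, 0.0635, 0.2589]
tool_rot: [-0.0, 0.708, 0.706, -0.0]
contact_force: [0.3, 0.1, -1.1]
grip_width: 0.0565
gripper_force: 15.0
```

Emit:
{"api": "apply_moves", "payload": {
  "motion": [
    {"wx":0,"wy":0,"wz":0,"tx":0,"ty":0,"tz":1,"grip":50},
    {"wx":0,"wy":0,"wz":0,"tx":0,"ty":0,"tz":0,"grip":50}
  ]
}}

```text
time_s: 16.82
eef_pos: [0.5619, 0.0635, 0.2579]
tool_rot: [-0.0, 0.708, 0.706, -0.0]
contact_force: [-0.2, 0.3, -1.7]
grip_width: 0.0565
gripper_force: 15.0
```

Emit:
{"api": "apply_moves", "payload": {
  "motion": [
    {"wx":0,"wy":0,"wz":0,"tx":0,"ty":0,"tz":1,"grip":50},
    {"wx":0,"wy":0,"wz":0,"tx":0,"ty":0,"tz":0,"grip":50}
  ]
}}

```text
time_s: 17.08
eef_pos: [0.5619, 0.0635, 0.2569]
tool_rot: [-0.0, 0.708, 0.706, -0.0]
contact_force: [0.4, 0.7, -2.6]
grip_width: 0.0564
gripper_force: 15.0
```

Emit:
{"api": "apply_moves", "payload": {
  "motion": [
    {"wx":0,"wy":0,"wz":0,"tx":0,"ty":0,"tz":0.5,"grip":50},
    {"wx":0,"wy":0,"wz":0,"tx":0,"ty":0,"tz":0,"grip":50}
  ]
}}

```text
time_s: 17.32
eef_pos: [0.562, 0.0635, 0.2565]
tool_rot: [0.0, 0.708, 0.706, 0.0]
contact_force: [-0.8, -0.7, -1.7]
grip_width: 0.0562
gripper_force: 15.0
```

Emit:
{"api": "apply_moves", "payload": {
  "motion": [
    {"wx":0,"wy":0,"wz":0,"tx":0,"ty":0,"tz":0.5,"grip":50},
    {"wx":0,"wy":0,"wz":0,"tx":0,"ty":0,"tz":0,"grip":50}
  ]
}}

```text
time_s: 17.58
eef_pos: [0.5621, 0.0635, 0.2564]
tool_rot: [0.0, 0.708, 0.706, 0.0]
contact_force: [-1.3, -0.4, 2.5]
grip_width: 0.0566
gripper_force: 15.0
```

Emit:
{"api": "apply_moves", "payload": {
  "motion": [
    {"wx":0,"wy":0,"wz":0,"tx":0,"ty":0,"tz":0.5,"grip":50},
    {"wx":0,"wy":0,"wz":0,"tx":0,"ty":0,"tz":0,"grip":50}
  ]
}}

```text
time_s: 17.82
eef_pos: [0.5622, 0.0635, 0.2564]
tool_rot: [0.0, 0.708, 0.706, 0.0]
contact_force: [-1.5, 0.6, 5.0]
grip_width: 0.0564
gripper_force: 15.0
```

Emit:
{"api": "apply_moves", "payload": {
  "motion": [
    {"wx":0,"wy":0,"wz":0,"tx":0,"ty":0,"tz":0.5,"grip":50},
    {"wx":0,"wy":0,"wz":0,"tx":0,"ty":0,"tz":0,"grip":50}
  ]
}}

```text
time_s: 18.08
eef_pos: [0.5622, 0.0635, 0.2563]
tool_rot: [0.0, 0.708, 0.706, 0.001]
contact_force: [-2.9, -0.1, 7.4]
grip_width: 0.0563
gripper_force: 15.0
```

Emit:
{"api": "apply_moves", "payload": {
  "motion": [
    {"wx":0,"wy":0,"wz":0,"tx":0,"ty":0,"tz":-0.5,"grip":50},
    {"wx":0,"wy":0,"wz":0,"tx":0,"ty":0,"tz":0,"grip":60},
    {"wx":0,"wy":0,"wz":0,"tx":0,"ty":0,"tz":0,"grip":66},
    {"wx":0,"wy":0,"wz":0,"tx":0,"ty":0,"tz":0,"grip":76},
    {"wx":0,"wy":0,"wz":0,"tx":0,"ty":0,"tz":0,"grip":80},
    {"wx":0,"wy":0,"wz":0,"tx":0,"ty":0,"tz":0,"grip":80}
  ]
}}

```text
time_s: 18.82
eef_pos: [0.562, 0.0635, 0.2554]
tool_rot: [-0.0, 0.708, 0.706, -0.0]
contact_force: [-0.4, 0.3, 0.8]
grip_width: 0.0799
gripper_force: 0.0
```

Emit:
{"api": "apply_moves", "payload": {
  "motion": [
    {"wx":0,"wy":0,"wz":0,"tx":0,"ty":0,"tz":-10,"grip":80},
    {"wx":0,"wy":0,"wz":0,"tx":0,"ty":0,"tz":-30,"grip":80},
    {"wx":0,"wy":0,"wz":0,"tx":0,"ty":0,"tz":-40,"grip":80},
    {"wx":0,"wy":0,"wz":0,"tx":0,"ty":0,"tz":-40,"grip":80},
    {"wx":0,"wy":0,"wz":0,"tx":0,"ty":0,"tz":-20,"grip":80},
    {"wx":0,"wy":0,"wz":0,"tx":0,"ty":0,"tz":0,"grip":80},
    {"wx":0,"wy":0,"wz":0,"tx":0,"ty":0,"tz":0,"grip":80}
  ]
}}

```text
time_s: 19.7
eef_pos: [0.5618, 0.0635, 0.3945]
tool_rot: [-0.0, 0.708, 0.706, -0.0]
contact_force: [0.5, 0.4, -0.6]
grip_width: 0.08
gripper_force: 0.0
```

```bash
python3 - <<'E'
from h import *
ims=[]
for n in("scene","side"):
    g=eyes.grab_frame(n); P=world(g); f=g["frame"].astype(int); ims.append(g["frame"][150:350,200:440,::-1] if n=="scene" else g["frame"][120:320,200:440,::-1])
    M=(P[...,2]>.257)&(P[...,2]<.275)&(abs(P[...,1]-.065)<.06)&(abs(P[...,0]-.467)<.012); q=P[M]; print(n,"bar",np.median(q,axis=0).round(4))
    M=(f[...,0]>f[...,2]*1.6)&(f[...,0]>50)&(P[...,2]>.2)&(P[...,2]<.3)&(abs(P[...,1]-.065)<.06)&(abs(P[...,0]-.56)<.05); q=P[M]
    z=np.percentile(q[:,2],99); r=q[q[:,2]>z-.006]; print(" pot z",np.percentile(q[:,2],[1,99]),cv2.minEnclosingCircle(r[:,:2].astype(np.float32)))
cv2.imwrite("pics/end.png",cv2.resize(np.hstack(ims),None,fx=1.6,fy=1.6))
E
```

```text
scene bar [0.4689 0.06   0.2619]
 pot z [0.23079076 0.2854921 ] ((0.5622599720954895, 0.06044534966349602), 0.0298386849462986)
side bar [0.465  0.07   0.2627]
 pot z [0.22758407 0.28559608] ((0.560452401638031, 0.06613759696483612), 0.030501345172524452)
```

View pics/end.png

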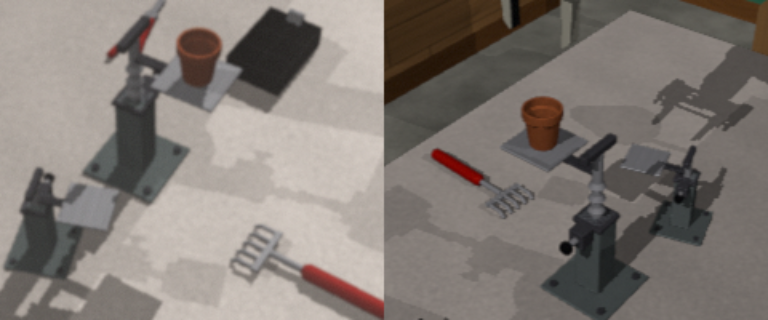

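The pot stands upright in the middle of the plate in both crops (about (198,55) and (542,123)). The column is unchanged and the gripper is clear of everything.

```bash
python3 -c "
from bench import job; print(job.finish_job())"
```

```text
the job is handed in; nothing more can be done
None
```

I raised the column through exactly three clicks, eased it down until it sat solidly on the pawl (about 50 mm up in all), stood the pot upright in the middle of the plate, and handed the job in; no verdict was returned.

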